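# Park the air-bearing carriage at the plasma nozzle

## Task

Send the floating carriage with the black moulding along its air-bearing guide, from the end where it stands to the plasma nozzle, and bring it to rest there with the green line across the moulding level with the green mark of the nozzle stand, and let go so that it stays there by itself. Push and brake it only on its two orange spring buffers, never touching the moulding or the white block under it, and never let the carriage run into the red stop at either end of the guide. Do not bump the nozzle, and leave everything else on the bench where it is.

Things in the scene. Friction and masses are not known exactly. Their poses are not given: they have to be found in the camera images.
- guide: Fixed aluminium guide, 150 wide (x) and 760 mm long (y), track tops 22 mm high. Origin: centre of its underside. The carriage travels along guide +y, roughly the robot's left. Low red stop blocks (tops 36 mm high, fingers pass above) stand 302 mm either side of the origin; the carriage meets them at joint values 0 and 0.40.
- carriage (a joint): Carriage position, m: its centre is at guide y = value - 0.20, x = 0. Range 0 to 0.40, a red stop at each end. Starts at rest at 0.03 to 0.08. Weighs nominally 2.45 kg (hidden truth 1.9 to 3.1) and floats almost without friction (drag about 0.12 N per m/s, dry friction about 0.003 N): at 30 mm/s it coasts on for over 150 mm.
- carriage_mark (a point): Centre of the green line painted across the moulding, at the carriage's centre, 105 mm above the table.
- deck (a point): The load of the carriage, not to be touched: white nylon block 130 wide (guide x) and 180 long (guide y), from 33 to 83 mm high, and on it a black tray-shaped moulding 160 wide and 180 long, its rim 105 mm high. This point: carriage centre, 83 mm above the table, on the block's top.
- rear_face (a point): Centre of the outer face of the rear orange buffer, 60 mm above the table, at the guide -y end of the carriage: the side to push on. It moves with the buffer. Free, it stands 125 mm from the carriage centre, 35 mm out of the white block. The buffer is a block 110 wide (guide x), 40 to 80 mm above the table, too wide to grasp.
- front_face (a point): Centre of the outer face of the front orange buffer at the guide +y end, 125 mm ahead of the carriage centre when free: the side to brake on. Same size and spring as the rear one.
- buffer_front (a joint): How far the front buffer is pressed in, 0 (free) to 0.030 m (solid). Its spring (as that of the rear one) is soft, 30 N/m, with hardly any damping: a finger that merely stands in the way sends the carriage back at nearly its full speed. Braking means yielding with it until it is at rest.
- buffer_rear (a joint): How far the rear buffer is pressed in, 0 (free) to 0.030 m (solid), spring 30 N/m: pushing with F newtons presses it in by F/30 m, and it throws the carriage off ahead of a finger that stops.
- nozzle: Plasma nozzle on a stand fixed beside the guide on the far side (+x) from the robot; white, up to 141 mm high, between 90 and 210 mm from the guide's middle line. Origin: at table height on the guide's middle line, level with the nozzle and its green mark; axes as the guide's. The carriage is in place when carriage_mark has y = 0 in this frame; that is at joint value 0.27 to 0.34.
- primer: Bottle, 60 mm across, 150 mm high, at the far side, bystander. Origin: centre of its underside.
- clipbin: Open blue bin 120 x 160 x 60 mm, near the robot on its right, bystander. Origin: centre of its underside.
- tape: Yellow ring 100 mm across, 25 mm high, near the robot on its left, bystander. Origin: centre of its underside.
- cup: White cup 70 mm across, 90 mm high, at the far side, bystander. Origin: centre of its underside.
Mind the look-alikes: they are no part of the job. Of the things that look like the nozzle, the middle-sized one is meant.

How it is judged:
By the outcome, as a careful person would: the job done as asked, in the order asked, and still so for the second after the job is handed in, with the robot touching nothing.
It also fails if it takes over 40 s, if anything falls off the work surface, if the arm or the gripper's body presses on something with over 40 N, if the wrist force passes 120 N, or if a joint passes its speed limit or range.

## Robot

A 6-joint arm with a two-finger parallel gripper is mounted at the origin on the work surface. World frame = base frame: x ahead of the robot, y to its left, z up, the work surface at z = 0. Lengths are in mm, angles in rad, forces in N, time in s.
With the tool pointing down it reaches from about 350 to 875 mm from the base axis. Payload 4.2 kg.
Tool frame: the origin (TCP) lies at the very end of the fingers, on their centre line; the grasp point (between the pads) lies 19 mm behind it (arm.grip_point_offset is the distance from the TCP to the grasp point, in mm); z points along the fingers, y is the direction in which the jaws open and shut (so a half turn about z gives the same grasp; the last joint's range is limited). The gripper opens to 85 mm and grips with 20 to 120 N. Pads are 22 mm wide; open, the fingers measure 114 mm over their backs; the gripper's body (76 mm by 85 mm) begins 54 mm behind the grasp point. The pads swing forward as they close: fully open they stand 13 mm farther back than shut.
Start: joints at [1.494, 0.385, 0.008, 0, -1.194, -0.259], TCP at [205.92, 590.081, 231.312] pointing down, gripper open.
Joint ranges: [-3.14, 3.14], [-1.21, 2.06], [-1.07, 1.41], [-3.16, 2.05], [-2.99, -0.16], [-3.1, 3.1]. Speed limits (rad/s): [2.79, 2.79, 3.14, 3.14, 3.14, 3.14].

## Interface

Orientations are given as a unit quaternion [x, y, z, w].
In Python, from bench import arm gives the robot as it stands.
- The arm moves only by the tool drive_tool, never from a script. Its argument "steps" is a list of rows, each a list of 5 numbers: the shift along the tool's x, y, z in m, then the turn about the tool's z in degrees, then the finger opening in m, from 0 to 0.0854. A call has 1 to 20 rows; each row shifts and turns the commanded pose from where the row before left it, along the tool's axes as they then stand; what a row does not reach is not made up. A row lasts 1/10 s, in which the tool goes at most 50 mm and 8.59 degrees, less where a joint would pass 70% of its speed; a pose out of reach is approached as far as the arm can. A call is refused whole if a number of a shift passes 0.05 or a number of a turn 8.59, either way. A call with a gripper value outside its range is refused whole. The fingers move at their own pace and stop on an object; the grip force is fixed at half the most. Time passes only in rows, so rows that do not move let the fingers close. It gives the time, the measured TCP pose, the force and the opening at its end, in the units of the state.
- arm.read_state(): the state, without advancing time (a new reading comes with each control period).
- arm.get_image(name): name is "scene" or "side" or "wrist"; returns (picture, depth): 384x512x3 uint8, blue, green, red; 384x512 float32, mm along the optical axis (not along the pixel's ray), 0 where there is no reading.
- arm.camera_params(name): a dict with "K" (3x3 intrinsics, pixels), "world_to_cam" (4x4, takes a point from world to camera coordinates); the wrist camera has in their place "mount" (4x4, takes a point from camera to tool coordinates, whose origin is the TCP and whose axes are the flange's). Camera axes: x right, y up, looking along -z (the intrinsics and any distortion apply to the point x, -y, -z); pixel columns grow to the right and rows downward; lengths in mm; the calibration is good to about 2 mm. A picture is of the moment at which its call begins: read the wrist's pose just before it. camera_params takes no time and is no camera call.
- arm.job_done(): hands the job in, once; it reports no verdict.
The state is a dict: "clock": time; "joints": joint angles; "joint_vel": joint speeds; "joint_efforts": joint torques, N m; "position": TCP position; "ee_rot": TCP orientation; "contact_force": force on the tool from outside, world axes, zero at the start; "wrist_torque": the same for the moment, N m; "gripper_width": finger opening in mm.
Only numpy, scipy, OpenCV 4.12 (cv2) and the standard library are available. Lean on these libraries where they do the work, as an engineer would, in place of code of your own. Each camera call takes 0.05 s, during which the arm holds its last target.

## Working session

There is one attempt and no reset: what is moved stays moved. The work goes in short steps, Python scripts to look and compute and a tool call to move; the robot and the scene stay as the last step left them, time stands still between calls to the robot, and variables do not carry over. Pictures are saved under pics/ and viewed, and the job is handed in when it is done.

Besides the shell and the picture viewer there is one more tool, called as name(argument=value, ...) on one line, values as JSON. drive_tool: Moves the arm, as the interface text tells. Its arguments: {"type":"object","properties":{"steps":{"type":"array"}},"required":["steps"]}

```bash
ls; mkdir -p pics; python3 - <<'E'
from bench import arm
import cv2,numpy as np
s=arm.read_state();print(s)
for n in("scene","side"):
    im,d=arm.get_image(n);cv2.imwrite(f"pics/{n}0.png",im);np.save(f"pics/{n}0d.npy",d)
    p=arm.camera_params(n);print(n,p)
print(arm.camera_params("wrist"))
E
```

```text
pics
{'clock': 0.0, 'joints': array([ 1.49358158e+00,  3.85544078e-01,  6.61244839e-03, -4.95223687e-04,
       -1.19399374e+00, -2.58574517e-01]), 'joint_vel': array([-4.43930802e-04, -2.48500883e-03,  4.73305093e-04,  1.84957383e-03,
       -6.53406826e-04,  9.62525869e-05]), 'joint_efforts': array([ 6.64131244e-05, -3.92283404e+01,  1.88393658e+01,  4.18615535e+00,
       -4.76354515e-03,  4.66448554e-06]), 'position': array([205.75175916, 589.53805695, 230.22444019]), 'ee_rot': array([ 9.85922919e-01, -1.67196925e-01, -1.32799942e-04,  1.08098609e-03]), 'contact_force': array([-0.01001589,  0.29891846, -0.39616488]), 'wrist_torque': array([ 0.03497255, -0.01857202,  0.04205786]), 'gripper_width': 85.14718713670408}
scene {'K': array([[409.65680585,   0.        , 255.59182853],
       [  0.        , 409.65680585, 194.54247052],
       [  0.        ,   0.        ,   1.        ]]), 'world_to_cam': array([[-4.75622849e-01,  8.79636590e-01,  4.73022020e-03,
         2.73302277e+02],
       [-6.04791614e-01, -3.30908459e-01,  7.24380214e-01,
         2.42007280e+02],
       [ 6.3875661
[... 489 characters left out ...]
2.81739761e+02],
       [-5.12933430e-01, -5.28822432e-01,  6.76199772e-01,
        -1.26077874e+03],
       [ 0.00000000e+00,  0.00000000e+00,  0.00000000e+00,
         1.00000000e+00]])}
{'K': array([[337.45720054,   0.        , 252.91007326],
       [  0.        , 337.45720054, 185.91406395],
       [  0.        ,   0.        ,   1.        ]]), 'mount': array([[-3.27702810e-05,  9.64136531e-01,  2.65406759e-01,
         6.77039346e+01],
       [ 9.99999380e-01,  3.27120468e-04, -1.06485055e-03,
         7.95579945e-01],
       [-1.11348130e-03,  2.65406560e-01, -9.64135944e-01,
        -1.44273020e+02],
       [ 0.00000000e+00,  0.00000000e+00,  0.00000000e+00,
         1.00000000e+00]])}
```

View pics/scene0.png

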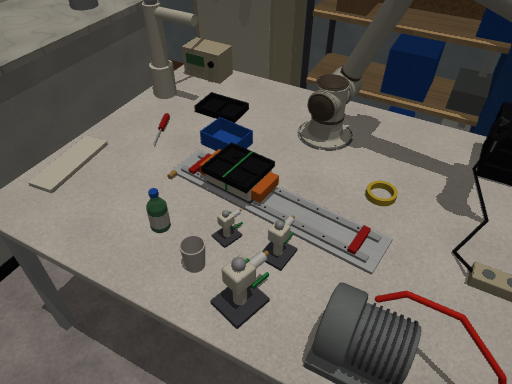

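View pics/side0.png

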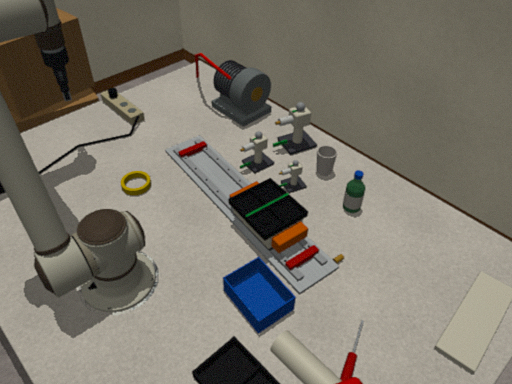

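```bash
cat > h.py <<'E'
import cv2,numpy as np
from bench import arm
def P(n):
    p=arm.camera_params(n);return p["K"],p["world_to_cam"]
def cast(n,u,v,z):
    K,T=P(n);R=T[:3,:3];c=-R.T@T[:3,3]
    u=np.atleast_1d(u).astype(float);v=np.atleast_1d(v).astype(float)
    d=np.stack([(u-K[0,2])/K[0,0],-(v-K[1,2])/K[1,1],-np.ones_like(u)],1)@R
    return c+d*((z-c[2])/d[:,2])[:,None]
def unproj(n,u,v,dep):
    K,T=P(n);R=T[:3,:3]
    q=np.stack([(u-K[0,2])/K[0,0]*dep,-(v-K[1,2])/K[1,1]*dep,-dep],1)
    return (q-T[:3,3])@R
def proj(n,X):
    K,T=P(n);q=np.atleast_2d(X)@T[:3,:3].T+T[:3,3]
    return np.stack([K[0,0]*q[:,0]/-q[:,2]+K[0,2],K[1,1]*-q[:,1]/-q[:,2]+K[1,2]],1)
def mask(im,col):
    h=cv2.cvtColor(im,cv2.COLOR_BGR2HSV);H,S,V=cv2.split(h)
    if col=="green":return ((H>50)&(H<80)&(S>120)&(V>50)).astype(np.uint8)
    if col=="red":return (((H<4)|(H>174))&(S>170)&(V>80)).astype(np.uint8)
    if col=="orange":return ((H>=6)&(H<16)&(S>170)&(V>110)).astype(np.uint8)
E
python3 - <<'E'
from h import *
for n in("scene","side"):
    im=cv2.imread(f"pics/{n}0.png");d=np.load(f"pics/{n}0d.npy")
    for c in("green","red","orange"):
        m=mask(im,c);k,l,st,ce=cv2.connectedComponentsWithStats(m)
        for i in range(1,k):
            if st[i,4]<12: continue
            v,u=np.where(l==i);X=unproj(n,u,v,d[v,u])
            print(n,c,st[i],ce[i].round(1),np.median(X,0).round(0),X.min(0).round(0),X.max(0).round(0))
    b=(150,130,270,160) if n=="scene" else (140,80,220,220)
    cv2.imwrite(f"pics/{n}0c.png",cv2.resize(im[b[1]:b[1]+b[3],b[0]:b[0]+b[2]],None,fx=2.7,fy=2.7,interpolation=cv2.INTER_CUBIC))
E
```

```text
scene green [222 151  31  26  79] [236.8 163.9] [ 440. -143.  106.] [ 359. -164.   87.] [ 516. -128.  110.]
scene green [233 222   9   7  19] [237.3 225.1] [603. -49.  19.] [588. -55.  14.] [620. -42.  22.]
scene green [285 232   8  11  21] [289.  236.5] [569. 111.  23.] [554. 108.  17.] [595. 114.  27.]
scene green [252 272  17  16  86] [260.1 279.5] [752. 109.  32.] [721.  98.  20.] [780. 119.  37.]
scene red [160 114   9  14  68] [164.  120.2] [ 257. -590.   24.] [ 211. -617.   15.] [ 301. -569.   31.]
scene red [189 154  21  18  87] [198.2 163.1] [ 439. -308.   36.] [ 367. -319.   32.] [ 475. -295.   41.]
scene red [348 226  22  26 228] [359.  238.4] [492. 297.  37.] [436. 279.  31.] [1318.  397.  947.]
scene red [375 291 131  93 960] [448.6 323.4] [756. 546. 200.] [738. 395. 143.] [1318.  669.  947.]
scene orange [199 149  22  17  55] [209.1 157.3] [ 429. -258.   80.] [ 374. -268.   76.] [1318.  397.  947.]
scene orange [251 172  28  22 257] [264.7 182.6] [452. -34.  81.] [399. -57.  75.] [1318.  397.  947.]
side green [273 139  15   6  34] [280.9 141.8] [758. 105.  30.] [718.  
[... 345 characters left out ...]
 193  43  24 140] [266.3 204.5] [ 435. -138.  103.] [ 357. -154.   82.] [ 515. -117.  110.]
side red [195  53  36  26 119] [214.5  65.6] [743. 459. 201.] [731. 392. 151.] [794. 661. 216.]
side red [179 142  27  13 116] [191.9 148. ] [482. 292.  34.] [430. 275.  27.] [538. 310.  39.]
side red [286 246  32  22 235] [301.5 256.3] [ 412. -307.   35.] [-244. -784.   16.] [ 468. -289. 1066.]
side red [338 352  24  32 351] [349.2 370.7] [ 249. -600.   24.] [-244. -784.   13.] [ 298. -574. 1066.]
side orange [230 182  29  15  84] [243.7 188.9] [445. -27.  79.] [397. -39.   9.] [501.  35.  85.]
side orange [273 222  34  24 350] [289.5 233.1] [ 420. -249.   79.] [ 368. -272.   72.] [ 478. -225.   84.]
```

View pics/scene0c.png

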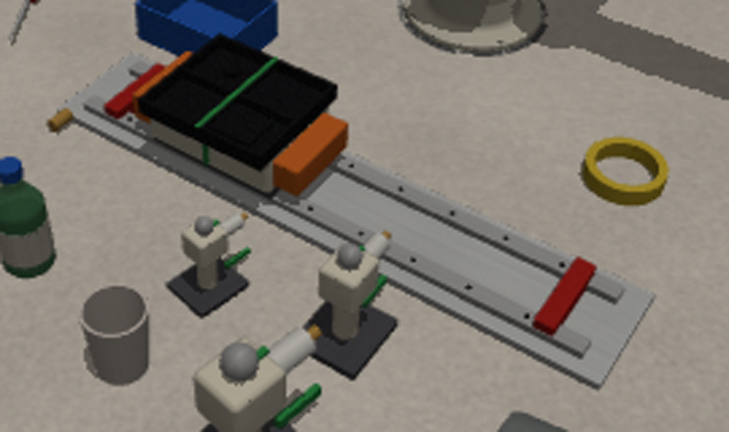

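View pics/side0c.png

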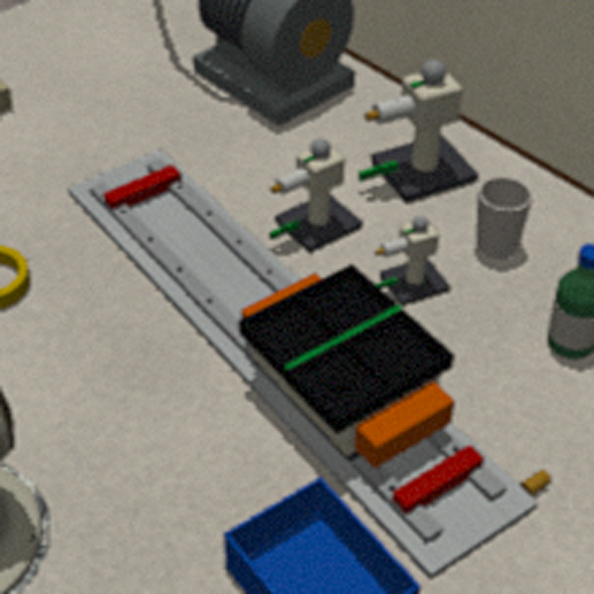

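```bash
python3 - <<'E'
from h import *
def comps(n,im,c):
    k,l,st,ce=cv2.connectedComponentsWithStats(mask(im,c));return [(np.where(l==i)[1],np.where(l==i)[0],ce[i]) for i in range(1,k) if st[i,4]>=12]
near=lambda L,u,v:min(L,key=lambda t:np.hypot(t[2][0]-u,t[2][1]-v))
I={n:cv2.imread(f"pics/{n}0.png") for n in("scene","side")};D={n:np.load(f"pics/{n}0d.npy") for n in I}
loc={"scene":dict(line=(237,164),r0=(198,163),r1=(359,238),mk=(289,236)),"side":dict(line=(266,204),r0=(301,256),r1=(192,148),mk=(245,164))}
S={}
for n in I:
    print(n,"cam",(-P(n)[1][:3,:3].T@P(n)[1][:3,3]).round())
    for r in("r0","r1"):
        u,v,_=near(comps(n,I[n],"red"),*loc[n][r]);X=cast(n,u,v,36)
        Z=unproj(n,u,v,D[n][v,u]);t=abs(Z[:,2]-36)<6
        rr=cv2.minAreaRect(X[t][:,:2].astype(np.float32));S[n,r]=np.array(rr[0]);print(n,r,rr, X[t].mean(0).round(1))
    u,v,_=near(comps(n,I[n],"green"),*loc[n]["line"]);X=cast(n,u,v,105)
    Z=unproj(n,u,v,D[n][v,u]);t=abs(Z[:,2]-105)<9;X=X[t]
    vx,vy,x0,y0=cv2.fitLine(X[:,:2].astype(np.float32),cv2.DIST_HUBER,0,.01,.01).ravel()
    print("line ang deg",np.degrees(np.arctan(vy/vx)),x0,y0)
    S[n,"line"]=X[:,:2]
    u,v,_=near(comps(n,I[n],"green"),*loc[n]["mk"]);S[n,"mk"]=unproj(n,u,v,D[n][v,u]);S[n,"mkuv"]=(u,v)
for n in I:
    d=S[n,"r1"]-S[n,"r0"];print("stops",n,np.hypot(*d),np.degrees(np.arctan2(-d[0],d[1])))
E
```

```text
scene cam [1318.  397.  947.]
scene r0 ((420.1844787597656, -303.7313232421875), (22.59490966796875, 104.62023162841797), 83.5494155883789) [ 429.1 -307.4   36. ]
scene r1 ((489.6503601074219, 296.33612060546875), (23.362695693969727, 106.13109588623047), 83.34319305419922) [491.4 296.4  36. ]
line ang deg -6.759869 439.91483 -142.13597
side cam [-244. -784. 1066.]
side r0 ((413.3470458984375, -308.0164489746094), (22.62225341796875, 104.51359558105469), 83.58657836914062) [ 412.1 -307.6   36. ]
side r1 ((482.5982971191406, 290.895751953125), (22.432361602783203, 106.1691665649414), 83.6234130859375) [481.8 290.9  36. ]
line ang deg -6.5081706 432.69623 -141.98064
stops scene 604.0748677417947 -6.603364530868381
stops side 602.9026125467825 -6.595727798134345
```

```bash
python3 - <<'E'
import cv2
im=cv2.imread("pics/scene0.png");a=cv2.resize(im[205:275,250:325],None,fx=8,fy=8,interpolation=cv2.INTER_NEAREST)
cv2.imwrite("pics/noz_a.png",a)
im=cv2.imread("pics/side0.png");a=cv2.resize(im[120:180,225:300],None,fx=8,fy=8,interpolation=cv2.INTER_NEAREST)
cv2.imwrite("pics/noz_b.png",a)
E
```

```text
(no output)
```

View pics/noz_a.png

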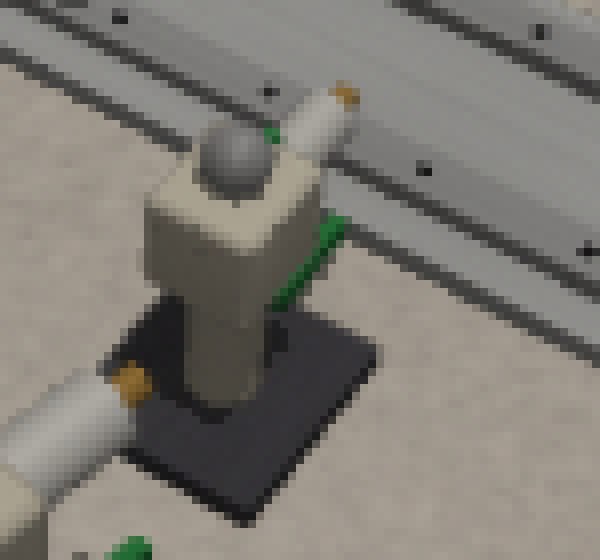

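View pics/noz_b.png

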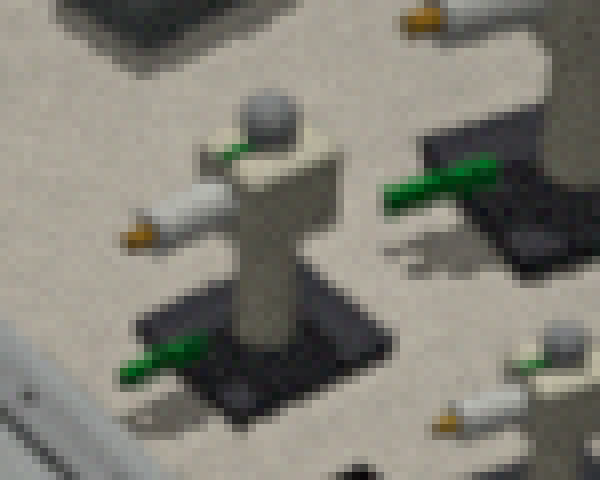

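```bash
cat >> h.py <<'E'
A=np.radians(-6.6);EX=np.array([np.cos(A),np.sin(A)]);EY=np.array([-np.sin(A),np.cos(A)])
O={"scene":np.array([454.9,-3.7]),"side":np.array([448.,-8.6])}
def g(n,X):
    q=X[:,:2]-O[n];return np.stack([q@EX,q@EY,X[:,2]],1)
def meas(n,im,x=0.,z=105.,ylo=-210,yhi=260):
    """green line mask points cast on z=105, guide coords"""
    v,u=np.where(mask(im,"green"));G=g(n,cast(n,u,v,z))
    return G
E
python3 - <<'E'
from h import *
for n in("scene","side"):
    im=cv2.imread(f"pics/{n}0.png");d=np.load(f"pics/{n}0d.npy")
    h=cv2.cvtColor(im,cv2.COLOR_BGR2HSV)
    m=mask(im,"green")
    b={"scene":(280,205,296,246),"side":(235,120,262,172)}[n]
    for nm,mm in(("green",((h[...,0]>45)&(h[...,0]<85)&(h[...,1]>90))),("gold",(h[...,0]>10)&(h[...,0]<24)&(h[...,1]>130)&(h[...,2]>70))):
        v,u=np.where(mm);s=(u>=b[0])&(u<b[2]+ (6 if nm=="gold" and n=="scene" else 0))&(v>=b[1])&(v<b[3]);u,v=u[s],v[s]
        G=g(n,unproj(n,u,v,d[v,u]))
        print(n,nm);print(np.c_[u,v,G.round(0)].astype(int).tolist())
    v,u=np.where(m);G=g(n,cast(n,u,v,105));s=(abs(G[:,0])<70)&(G[:,1]<-80)&(G[:,1]>-200);print("line y",G[s,1].mean(),np.median(G[s,1]),s.sum(),np.polyfit(G[s,0],G[s,1],1))
E
```

```text
scene green
[[283, 221, 140, 123, 120], [284, 221, 141, 127, 124], [284, 222, 142, 128, 121], [291, 232, 87, 124, 26], [292, 232, 86, 127, 26], [290, 233, 91, 123, 25], [291, 233, 91, 126, 27], [292, 233, 89, 129, 26], [290, 234, 95, 125, 25], [291, 234, 92, 127, 23], [292, 234, 85, 127, 17], [290, 235, 97, 127, 24], [291, 235, 93, 128, 20], [289, 236, 105, 128, 27], [290, 236, 100, 129, 23], [289, 237, 104, 128, 21], [288, 238, 111, 128, 24], [289, 238, 103, 128, 17], [287, 239, 113, 127, 21], [288, 239, 110, 128, 18], [286, 240, 120, 127, 23], [287, 240, 116, 128, 20], [285, 241, 126, 127, 25], [286, 241, 121, 128, 20], [285, 242, 127, 128, 21], [286, 242, 110, 122, 1], [284, 243, 128, 126, 16], [285, 243, 125, 127, 14]]
scene gold
[[292, 216, 92, 125, 99], [293, 216, 91, 127, 100], [293, 217, 93, 129, 99]]
line y -139.79310430625455 -139.85974568434904 71 [-9.07095960e-04 -1.39791002e+02]
side green
[[254, 138, 152, 133, 118], [255, 138, 156, 133, 116], [256, 138, 155, 126, 121], [253, 139, 145, 129, 119], [250, 161, 146, 146, 8], [247, 162, 135, 149, 7], [248, 162, 128, 134, 21],
[... 372 characters left out ...]
, 121, 124, 22], [249, 164, 128, 128, 16], [250, 164, 134, 130, 11], [241, 165, 115, 158, -3], [242, 165, 100, 132, 23], [243, 165, 103, 130, 22], [244, 165, 105, 127, 24], [245, 165, 113, 131, 17], [246, 165, 113, 125, 21], [247, 165, 120, 129, 14], [248, 165, 122, 126, 16], [240, 166, 89, 128, 27], [241, 166, 93, 127, 25], [242, 166, 98, 129, 21], [243, 166, 99, 124, 24], [240, 167, 91, 130, 19], [241, 167, 91, 125, 22]]
side gold
[[243, 148, 102, 128, 101], [241, 149, 93, 128, 101], [242, 149, 98, 129, 98], [243, 149, 105, 132, 92], [241, 150, 93, 127, 97], [242, 150, 94, 123, 99], [243, 150, 101, 127, 93]]
line y -132.6700546675067 -132.6017034405287 124 [-1.01519696e-03 -1.32671936e+02]
```

drive_tool(steps=[[0,0,0,-6.32,0],[0.005,0.007,0,-6.32,0],[0.012,0.016,0,0,0],[0.02,0.0265,0,0,0],[0.025,0.033,0,0,0],[0.025,0.033,0,0,0],[0.025,0.033,0,0,0],[0.025,0.033,0,0,0],[0.025,0.033,0,0,0],[0.025,0.033,0,0,0],[0.025,0.033,0,0,0],[0.025,0.033,0,0,0],[0.025,0.033,0,0,0],[0.025,0.033,0,0,0],[0.02,0.04,0,0,0],[0.005,0.04,0,0,0],[0,0.04,0,0,0],[0,0.04,0,0,0],[0,0.04,0,0,0],[0,0.04,0,0,0]])

```text
clock: 2.1
position: [443.0, -63.1, 231.1]
ee_rot: [0.998, -0.057, -0.0, -0.0]
contact_force: [1.2, -0.8, 0.9]
gripper_width: 0.2
```

drive_tool(steps=[[0,0.04,0,0,0],[0.002,0.04,0,0,0],[0,0.04,0,0,0],[0,0.04,0,0,0],[0,0.04,0,0,0],[0,0.03,0,0,0],[0,0.015,0.015,0,0],[0,0.003,0.03,0,0],[0,0,0.035,0,0],[0,0,0.035,0,0],[0,0,0.03,0,0],[0,0,0.02,0,0],[0,0,0.008,0,0],[0,0,0,0,0]])

```text
clock: 3.5
position: [416.6, -307.9, 57.3]
ee_rot: [0.998, -0.058, -0.001, -0.0]
contact_force: [0.8, -0.7, 0.5]
gripper_width: -0.2
```

```bash
python3 - <<'E'
from h import *
s=arm.read_state();print(s["clock"],s["position"],g("side",np.array([s["position"]]))*0, (s["position"][:2]-[451.4,-6.1])@EX,(s["position"][:2]-[451.4,-6.1])@EY,s["gripper_width"])
im,d=arm.get_image("side");cv2.imwrite("pics/side1.png",im)
cv2.imwrite("pics/side1c.png",cv2.resize(im[160:320,180:400],None,fx=3,fy=3))
G=meas("side",im);m=(abs(G[:,0])<70)&(G[:,1]<-80)&(G[:,1]>-200);print(G[m,1].mean())
E
```

```text
3.5 [ 416.60913847 -307.94623276   57.27725866] [[ 0. -0.  0.]] 0.13305154106671357 -303.84458951137947 -0.1724250073403345
-132.77855382669333
```

View pics/side1c.png

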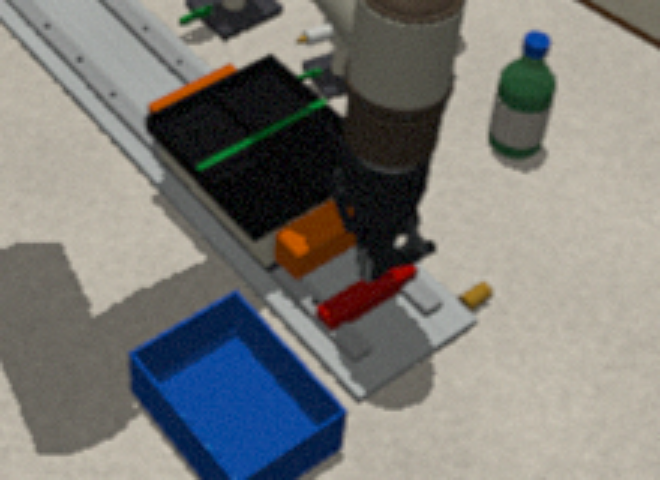

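drive_tool(steps=[[0,-0.003,0,0,0],[0,-0.005,0,0,0],[0,-0.005,0,0,0],[0,-0.004,0,0,0],[0,-0.003,0,0,0],[0,-0.0024,0,0,0],[0,-0.0024,0,0,0],[0,-0.0024,0,0,0],[0,-0.0024,0,0,0],[0,-0.0024,0,0,0],[0,-0.0024,0,0,0],[0,-0.0024,0,0,0],[0,-0.0024,0,0,0],[0,-0.0024,0,0,0],[0,-0.0024,0,0,0],[0,-0.0024,0,0,0],[0,-0.0024,0,0,0],[0,-0.0024,0,0,0],[0,-0.0024,0,0,0],[0,-0.0024,0,0,0]])

```text
clock: 5.55
position: [423.7, -252.3, 58.3]
ee_rot: [0.998, -0.058, 0.0, 0.0]
contact_force: [1.0, -0.3, -0.2]
gripper_width: 0.1
```

drive_tool(steps=[[0,-0.0024,0,0,0],[0,-0.0024,0,0,0]])

```text
clock: 5.75
position: [424.3, -247.6, 58.3]
ee_rot: [0.998, -0.058, 0.0, 0.0]
contact_force: [-0.5, -0.1, -0.6]
gripper_width: 0.0
```

```bash
cat >> h.py <<'E'
def track(tag,N=1,names=("side","scene")):
    out=[]
    for i in range(N):
        for n in names:
            t=arm.read_state()["clock"];im,d=arm.get_image(n);cv2.imwrite(f"pics/{n}_{tag}.png",im)
            v,u=np.where(mask(im,"green"));G=g(n,cast(n,u,v,105));s=(abs(G[:,0])<70)
            y=G[s,1]
            if len(y)==0: print(n,t,"none");continue
            hst,e=np.histogram(y,bins=np.arange(-250,300,4));pk=e[hst.argmax()]+2
            # line spans x: choose densest
            q=abs(y-pk)<8;print(n,round(t,3),"y",y[q].mean().round(2),"n",q.sum(),"corr",(y[q].mean()+(3.55 if n=="scene" else -3.55)).round(2))
    s=arm.read_state();p=s["position"];o=p[:2]-[451.4,-6.1];print("tcp",round(s["clock"],3),"gx",(o@EX).round(1),"gy",(o@EY).round(1),"z",p[2].round(1))
E
python3 -c "
from h import *
track('a')"
```

```text
side 5.75 y -93.51 n 86 corr -97.06
scene 5.8 y -97.6 n 47 corr -94.05
tcp 5.85 gx 0.8 gy -242.9 z 58.3
```

drive_tool(steps=[[0,0,-0.02,0,0],[0,0,-0.035,0,0],[0,0,-0.035,0,0],[0,-0.01,-0.015,0,0],[0,-0.025,0,0,0],[0,-0.04,0,0,0],[0,-0.04,0,0,0],[0,-0.04,0,0,0],[0,-0.04,0,0,0],[0,-0.04,0,0,0],[0,-0.04,0,0,0],[0,-0.04,0,0,0],[0,-0.04,0,0,0],[0,-0.04,0,0,0],[0,-0.04,0,0,0],[0,-0.035,0,0,0],[0,-0.015,0.012,0,0],[0,-0.008,0.03,0,0],[0,0,0.035,0,0],[0,0,0.028,0,0]])

```text
clock: 7.85
position: [479.8, 241.0, 56.0]
ee_rot: [0.998, -0.058, -0.001, 0.001]
contact_force: [0.2, 0.1, 0.6]
gripper_width: -0.2
```

```bash
python3 -c "
from h import *
track('b',2)"
```

```text
side 7.85 y -5.21 n 103 corr -8.76
scene 7.9 y -9.07 n 81 corr -5.52
side 7.95 y -1.27 n 103 corr -4.82
scene 8.0 y -5.98 n 74 corr -2.43
tcp 8.05 gx 1.0 gy 249.3 z 58.2
```

drive_tool(steps=[[0,0,0,0,0],[0,0,0,0,0],[0,0,0,0,0],[0,0,0,0,0],[0,0,0,0,0],[0,0,0,0,0],[0,0,0,0,0],[0,0,0,0,0],[0,0,0,0,0],[0,0,0,0,0],[0,0,0,0,0],[0,0,0,0,0],[0,0,0,0,0],[0,0,0,0,0],[0,0,0,0,0]])

```text
clock: 9.55
position: [480.9, 242.0, 58.3]
ee_rot: [0.998, -0.058, 0.0, -0.0]
contact_force: [-0.4, -0.9, -0.5]
gripper_width: 0.2
```

```bash
python3 -c "
from h import *
track('c',2)"
```

```text
side 9.55 y 57.89 n 108 corr 54.34
scene 9.6 y 53.15 n 79 corr 56.7
side 9.65 y 61.61 n 102 corr 58.06
scene 9.7 y 56.68 n 82 corr 60.23
tcp 9.75 gx 0.8 gy 249.8 z 58.3
```

drive_tool(steps=[[0,0,0,0,0],[0,0,0,0,0],[0,0,0,0,0],[0,0,0,0,0],[0,0,0,0,0],[0,0,0,0,0],[0,0,0,0,0],[0,0,0,0,0],[0,0,0,0,0],[0,0,0,0,0],[0,0,0,0,0]])

```text
clock: 10.85
position: [481.0, 241.9, 58.3]
ee_rot: [0.998, -0.058, 0.0, 0.0]
contact_force: [-1.0, 0.0, -0.5]
gripper_width: -0.1
```

```bash
python3 -c "
from h import *
track('d',1)"
```

```text
side 10.85 y 101.39 n 93 corr 97.84
scene 10.9 y 96.0 n 84 corr 99.55
tcp 10.95 gx 0.8 gy 249.8 z 58.3
```

drive_tool(steps=[[0,0,0,0,0],[0,-0.0008,0,0,0],[0,-0.0015,0,0,0],[0,-0.0015,0,0,0],[0,-0.0015,0,0,0],[0,-0.0015,0,0,0],[0,-0.0015,0,0,0],[0,-0.0015,0,0,0],[0,-0.0015,0,0,0],[0,-0.0015,0,0,0],[0,-0.0015,0,0,0],[0,-0.0015,0,0,0],[0,-0.0015,0,0,0],[0,-0.0015,0,0,0],[0,-0.0015,0,0,0],[0,-0.0015,0,0,0]])

```text
clock: 12.55
position: [483.4, 263.7, 58.3]
ee_rot: [0.998, -0.058, -0.0, 0.0]
contact_force: [-1.1, -0.4, -0.1]
gripper_width: -0.1
```

```bash
python3 -c "
from h import *
track('e',3)"
```

```text
side 12.55 y 134.72 n 99 corr 131.17
scene 12.6 y 128.49 n 85 corr 132.04
side 12.65 y 134.89 n 100 corr 131.34
scene 12.7 y 128.54 n 84 corr 132.09
side 12.75 y 135.0 n 100 corr 131.45
scene 12.8 y 128.63 n 84 corr 132.18
tcp 12.85 gx 0.8 gy 271.5 z 58.3
```

drive_tool(steps=[[0,-0.002,0,0,0],[0,-0.004,0,0,0],[0,-0.004,0,0,0],[0,0,0,0,0]])

```text
clock: 13.25
position: [484.8, 274.3, 58.3]
ee_rot: [0.998, -0.057, 0.0, -0.0]
contact_force: [-1.0, 0.2, 0.7]
gripper_width: 0.3
```

```bash
python3 - <<'E'
from h import *
for n in("side","scene"):
    im=cv2.imread(f"pics/{n}_e.png");c=(225,100) if n=="side" else (235,170)
    w=im[c[1]:c[1]+85,c[0]-40:c[0]+75]
    cv2.imwrite(f"pics/z_{n}.png",cv2.resize(w,None,fx=6.9,fy=6.9,interpolation=cv2.INTER_NEAREST))
track('f',2)
E
```

```text
side 13.25 y 135.31 n 101 corr 131.76
scene 13.3 y 128.81 n 84 corr 132.36
side 13.35 y 135.19 n 99 corr 131.64
scene 13.4 y 128.81 n 84 corr 132.36
tcp 13.45 gx 0.7 gy 281.6 z 58.3
```

View pics/z_side.png

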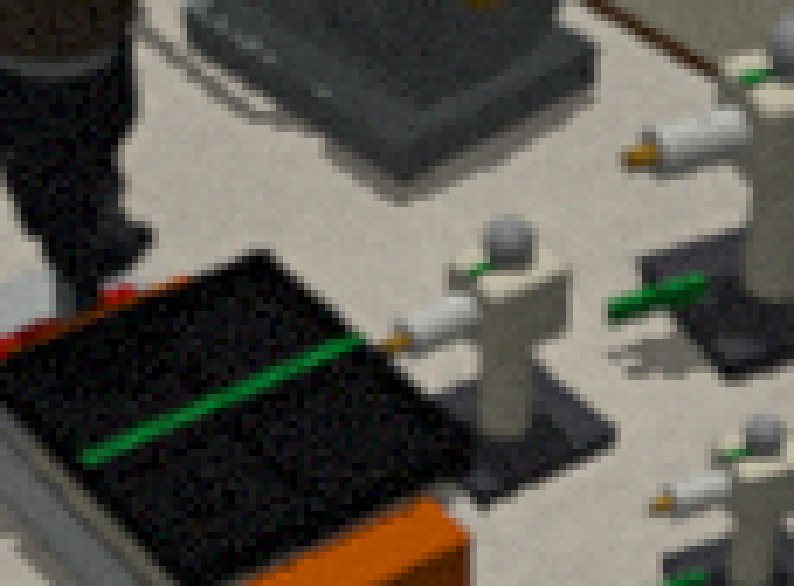

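View pics/z_scene.png

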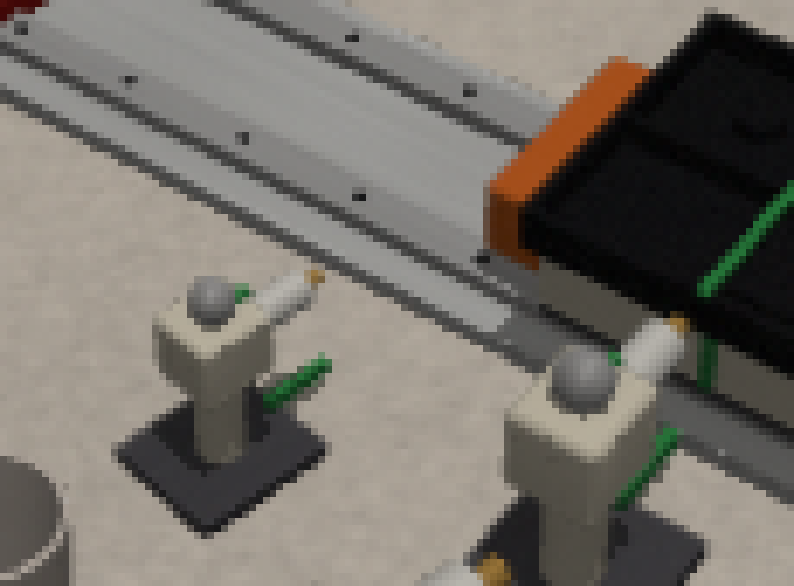

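```bash
python3 - <<'E'
from h import *
def cen(n,tag,col,b):
    im=cv2.imread(f"pics/{n}{tag}.png");h=cv2.cvtColor(im,cv2.COLOR_BGR2HSV).astype(int)
    m=((h[...,0]>45)&(h[...,0]<85)&(h[...,1]>90)) if col=="g" else ((h[...,0]>8)&(h[...,0]<26)&(h[...,1]>110)&(h[...,2]>60))
    v,u=np.where(m[b[1]:b[3],b[0]:b[2]]);return np.array([u.mean()+b[0],v.mean()+b[1]]),len(u)
def tri(a,b):
    Pm=[]
    for n in("scene","side"):
        K,T=P(n);Pm.append(K@np.diag([1,-1,-1.])@T[:3])
    X=cv2.triangulatePoints(Pm[0],Pm[1],a.reshape(2,1),b.reshape(2,1)).ravel();X=X[:3]/X[3]
    o=X[:2]-[451.4,-6.1];return np.array([o@EX,o@EY,X[2]]).round(1)
for nm,col,bs,bd in(("gold","o",(290,212,298,219),(238,145,246,152)),("head","g",(281,219,286,224),(250,136,258,141)),("bar","g",(283,230,295,246),(238,160,252,170)),("smallgold?","o",(0,0,1,1),(0,0,1,1))):
    if nm[0]=="s":continue
    a,na=cen("scene","0",col,bs);b,nb=cen("side","0",col,bd);print(nm,a,na,b,nb,tri(a,b))
# line now: take x=+-50 points from fits
for tag in("_f","0"):
  L={}
  for n in("scene","side"):
    im=cv2.imread(f"pics/{n}{tag}.png");v,u=np.where(mask(im,"green"));X=cast(n,u,v,105);o=X[:,:2]-[451.4,-6.1];gx=o@EX;gy=o@EY
    y0=132 if tag=="_f" else -136
    s=(abs(gx)<70)&(abs(gy-y0)<14);p=np.polyfit(gx[s],gy[s],1);L[n]=p;print(tag,n,p,gx[s].min(),gx[s].max())
  print("mean y at gx 0",np.mean([np.polyval(L[n],0) for n in L]),"at 80",np.mean([np.polyval(L[n],80) for n in L]))
for nm,bs,bd,z in(("gold",(290,212,298,219),(238,145,246,152),100),):
  for n,b in(("scene",bs),("side",bd)):
    c,_=cen(n,"0","o",b)
    for z in(97,100,103):
      o=cast(n,c[0],c[1],z)[0,:2]-[451.4,-6.1];print(n,z,o@EX,o@EY)
E
```

```text
gold [293.  216.5] 4 [242.125 149.125] 8 [ 94.9 128.   96.7]
head [283.66666667 221.33333333] 3 [254.5  138.25] 4 [146. 127. 121.]
bar [288.56 237.2 ] 25 [245.52941176 164.11764706] 34 [110.1 128.4  21.3]
_f scene [-1.81137433e-03  1.31650161e+02] -69.20601184728493 69.38496135984663
_f side [-6.05191104e-04  1.32221360e+02] -68.27791753039207 68.0489013022172
mean y at gx 0 131.9357603026277 at 80 131.83909768536097
0 scene [-8.04242077e-04 -1.36953717e+02] -67.01554732588053 69.56958715489598
0 side [-6.01657007e-04 -1.35541721e+02] -69.68395405988808 69.7597437390651
mean y at gx 0 -136.24771884986336 at 80 -136.3039548132262
scene 97 92.86094962791282 129.7288300837658
scene 100 95.40622379511119 131.0342179386225
scene 103 97.95149796230966 132.3396057934792
side 97 95.69505275364618 125.6524050504402
side 100 93.53538322601344 122.62329588910488
side 103 91.3757136983807 119.59418672776968
```

drive_tool(steps=[[0,0.003,0,0,0],[0,0.003,0,0,0],[0,0.001,0,0,0],[0,0.0004,0,0,0],[0,0.0002,0,0,0],[0,0.00013,0,0,0],[0,0.00013,0,0,0],[0,0.00013,0,0,0],[0,0.00013,0,0,0],[0,0.00013,0,0,0],[0,0.00013,0,0,0],[0,0.00013,0,0,0],[0,0.00013,0,0,0],[0,0.00013,0,0,0],[0,0.00013,0,0,0]])

```text
clock: 14.95
position: [483.6, 264.7, 58.3]
ee_rot: [0.998, -0.058, 0.0, -0.0]
contact_force: [0.5, -0.2, -0.1]
gripper_width: 0.2
```

```bash
python3 -c "
from h import *
track('g',1,('side',))"
```

```text
side 14.95 y 135.25 n 100 corr 131.7
tcp 15.0 gx 0.8 gy 272.7 z 58.3
```

drive_tool(steps=[[0,0.00013,0,0,0],[0,0.00013,0,0,0],[0,0.00013,0,0,0],[0,0.00013,0,0,0],[0,0.00013,0,0,0],[0,0.00013,0,0,0],[0,0.00013,0,0,0],[0,0.00013,0,0,0],[0,0.00013,0,0,0],[0,0.00013,0,0,0]])

```text
clock: 16.0
position: [483.4, 263.4, 58.3]
ee_rot: [0.998, -0.058, 0.0, 0.0]
contact_force: [0.6, -0.9, 0.9]
gripper_width: 0.2
```

```bash
python3 -c "
from h import *
track('h',1,('side',))"
```

```text
side 16.0 y 135.25 n 100 corr 131.7
tcp 16.05 gx 0.8 gy 271.4 z 58.3
```

drive_tool(steps=[[0,0.00013,0,0,0],[0,0.00013,0,0,0],[0,0.00013,0,0,0],[0,0.00013,0,0,0],[0,0.00013,0,0,0],[0,0.00013,0,0,0],[0,0.00013,0,0,0],[0,0.00013,0,0,0]])

```text
clock: 16.85
position: [483.3, 262.4, 58.3]
ee_rot: [0.998, -0.058, 0.0, -0.0]
contact_force: [0.0, 0.4, -0.3]
gripper_width: 0.5
```

```bash
python3 -c "
from h import *
track('i',1,('side',))"
```

```text
side 16.85 y 135.26 n 98 corr 131.71
tcp 16.9 gx 0.8 gy 270.3 z 58.3
```

drive_tool(steps=[[0,0.00013,0,0,0],[0,0.00013,0,0,0],[0,0.00013,0,0,0],[0,0.00013,0,0,0],[0,0.00013,0,0,0],[0,0.00013,0,0,0],[0,0.00013,0,0,0],[0,0.00013,0,0,0],[0,0.00013,0,0,0],[0,0.00013,0,0,0]])

```text
clock: 17.9
position: [483.1, 261.1, 58.3]
ee_rot: [0.998, -0.058, -0.0, 0.0]
contact_force: [-0.3, 0.2, 0.5]
gripper_width: 0.0
```

```bash
python3 -c "
from h import *
track('j',1,('side',))"
```

```text
side 17.9 y 133.91 n 96 corr 130.36
tcp 17.95 gx 0.8 gy 269.0 z 58.3
```

drive_tool(steps=[[0,0.0001,0,0,0],[0,0,0,0,0],[0,-0.001,0,0,0],[0,-0.003,0,0,0],[0,-0.004,0,0,0]])

```text
clock: 18.45
position: [484.1, 269.1, 58.3]
ee_rot: [0.998, -0.058, 0.0, 0.0]
contact_force: [-0.5, -0.3, -0.3]
gripper_width: 0.0
```

```bash
python3 -c "
from h import *
track('k',1)"
```

```text
side 18.45 y 133.35 n 87 corr 129.8
scene 18.5 y 126.1 n 84 corr 129.65
tcp 18.55 gx 1.0 gy 277.7 z 58.4
```

drive_tool(steps=[[0,-0.004,0,0,0],[0,-0.004,0,0,0],[0,0,-0.01,0,0],[0,0,-0.025,0,0],[0,0,-0.035,0,0],[0,0,-0.035,0,0],[0,0,-0.025,0,0],[0,0,-0.01,0,0],[0,0,0,0,0]])

```text
clock: 19.45
position: [485.4, 277.3, 200.0]
ee_rot: [0.998, -0.058, 0.001, -0.001]
contact_force: [-0.8, 0.1, -0.4]
gripper_width: 0.2
```

```bash
python3 -c "
from h import *
track('l',1)"
```

```text
side 19.45 y 130.68 n 87 corr 127.13
scene 19.5 y 124.92 n 84 corr 128.47
tcp 19.55 gx 0.1 gy 284.4 z 197.1
```

drive_tool(steps=[[0,-0.01,-0.01,0,0],[0,-0.02,-0.01,0,0],[0,-0.02,0,0,0],[0,-0.02,0,0,0],[0,-0.01,0,0,0],[0,0,0,0,0],[0,0,0,0,0],[0,0,0,0,0],[0,0,0,0,0],[0,0,0,0,0]])

```text
clock: 20.55
position: [494.2, 355.8, 218.6]
ee_rot: [0.998, -0.058, 0.0, -0.0]
contact_force: [0.6, -0.7, 1.0]
gripper_width: 0.1
```

```bash
python3 - <<'E'
from h import *
track('m',2)
for n in("scene","side"):
    im=cv2.imread(f"pics/{n}_m.png");v,u=np.where(mask(im,"green"));X=cast(n,u,v,105);o=X[:,:2]-[451.4,-6.1];gx=o@EX;gy=o@EY
    s=(abs(gx)<70)&(abs(gy-128)<14);print(n,np.polyfit(gx[s],gy[s],1))
im=cv2.imread("pics/side_m.png");cv2.imwrite("pics/z_m.png",cv2.resize(im[100:185,185:300],None,fx=6.9,fy=6.9,interpolation=cv2.INTER_NEAREST))
im=cv2.imread("pics/scene_m.png");cv2.imwrite("pics/z_m2.png",cv2.resize(im[170:255,200:315],None,fx=6.9,fy=6.9,interpolation=cv2.INTER_NEAREST))
E
```

```text
side 20.55 y 130.56 n 89 corr 127.01
scene 20.6 y 124.78 n 85 corr 128.33
side 20.65 y 130.5 n 90 corr 126.95
scene 20.7 y 124.78 n 85 corr 128.33
tcp 20.75 gx 0.9 gy 364.8 z 218.5
scene [7.16469928e-04 1.27527498e+02]
side [2.48808829e-03 1.28156453e+02]
```

View pics/z_m.png

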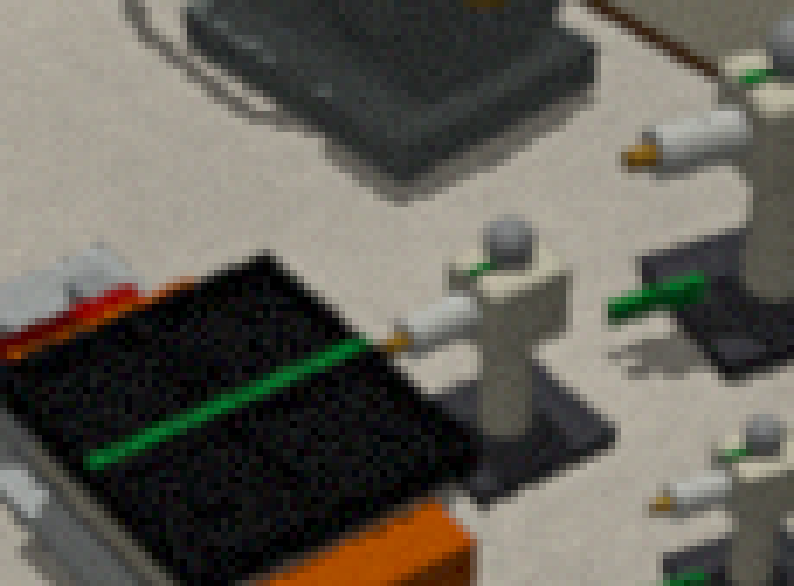

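View pics/z_m2.png

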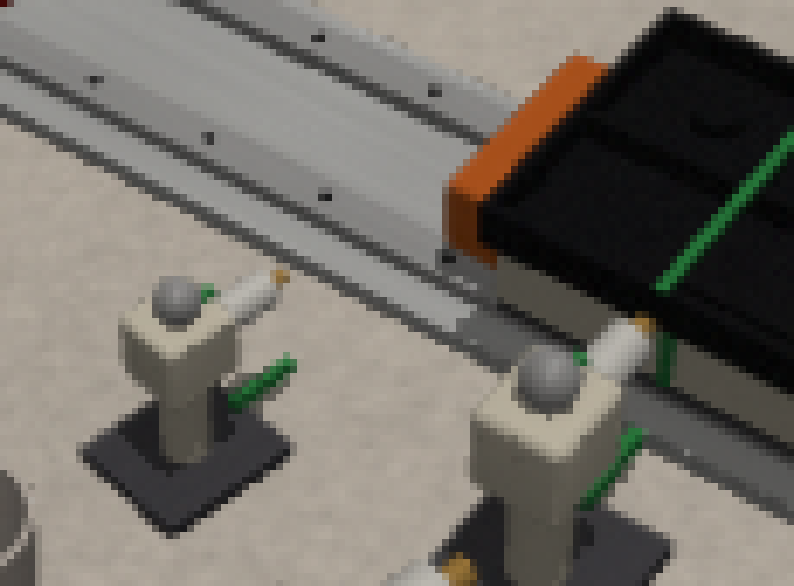

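```bash
python3 -c "
from bench import arm
print(arm.job_done())"
```

```text
the job is handed in; nothing more can be done
None
```

The carriage is standing at the middle-sized nozzle by itself, and I handed the job in at about 20.8 s of the 40 s allowed.

**What I did:**
- I pushed the carriage once on the rear orange buffer and let it coast.
- I carried the gripper over it and braked on the front buffer with the finger yielding. That left it about 4 mm past the mark.
- I corrected this with one very gentle push on the front buffer, then lifted the gripper and moved it away.

**Last checks:**
- **Rest:** the carriage looks stationary. The green line shifted by 0.06 mm or less over the last 0.1 s between pictures in each camera.
- **Alignment:** the line sits at guide y of about 127.8 mm (127.5 in one camera, 128.2 in the other). The nozzle's mark measures 127.0 to 128.4 mm, depending on whether I take its bar, head mark or tip, so they agree within about 1 mm. The camera calibration is only good to about 2 mm.
- **Disagreement:** taken separately with its own origin, each camera placed the line up to about 5 mm differently. I used a common frame and the mean of the two.
- **Contacts:** I moved the tool so that it would touch only the two buffers. No force above about 1 N showed in the readings at the end of each move, and the carriage never came near a red stop. I did not separately check the bystanders' positions, but no move went near them.

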